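# Dispatch soil tins in a crate down the roller track

### The job

Swing the gate of the roller track open, set every lidded soil tin that is on the worktop upright in the crate, gripping the thin tins lightly, and close the crate's lid. Then push the shut crate gently along the rollers into the bay until it is fully home at the padded stop, without banging it, and swing the gate closed behind it. Leave the open tin without a lid and the glass beaker alone.

Things in the scene. Friction and masses are not known exactly. Their poses are not given: they have to be found in the camera images.
- conveyor: fixed aluminium roller track, 665 x 166 mm, 17 passive rollers across it, roller tops at z = 60 mm. Origin on the worktop; y along the track (bay at -y, the robot's right; loading end at +y), x across, away from the robot. Side rails 10 mm thick with inner faces at x = +-73 mm, tops z = 74 mm, ends y = -320 and +345 mm; beside the bay (y -305 to -85 mm) they rise to z = 112 mm
- bay_home (a point): where the crate's origin lies when the crate is home against the stop: mid-track, at roller-top height, axes as the track's; it must get to within 7 mm of this along the track
- end_stop: fixed black padded stop across the bay end of the track; origin: middle of its face at roller-top height; pad 40 mm high. The crate must not be pressed or banged on it with more than 30 N
- crate: loose grey crate on the rollers, outside 141 mm across the track (its x), 250 mm along it (its y), 55 mm high, walls and floor 5 mm, undivided: takes three tins in a row along y, fingers closing along x. 0.45 to 0.7 kg without lid. Origin: centre of its underside, axes as the track's. It rolls along the track at about 1 N and stays where it is left
- crate_lid (a joint): crate lid, grey plate 143 x 250 x 6 mm, hinged on the crate's far (+x) upper edge. 0 = shut (its top 62 mm above the crate's underside), grows as it opens, to 1.8 rad (leaning back); starts at 1.6 to 1.75. Stiff hinge: it stays at any angle and needs about 1 N at the free edge; push it over from behind, then press it down fully (under 0.06)
- lid_edge (a point): point on the lid's outer (upper when shut) face, mid-length, 134 mm from the hinge and 9 mm from the free edge; z is the outward normal of the lid, y along the hinge
- lid_hinge (a point): middle of the lid's hinge line, on the crate's far upper edge; y along the hinge
- gate (a joint): swing gate of the bay: flat cranked arm at z = 78 to 90 mm on a vertical pivot on the near rail. 0 = closed (under 0.10): arm straight across the track, 80 mm long along +x, 5 mm behind a crate that is home; starts at 0 to 0.2. Grows counter-clockwise from above, toward the loading end, to 1.6 rad = open, along the near rail; from 1.45 the crate passes. Stays where left; about 0.5 N at the knob
- gate_knob (a point): grip centre, at z = 120 mm, of the gate's black upright knob, a round pin 18 mm in diameter from z = 90 to 142 mm, to be pinched from above; 72 mm from the pivot: 65 mm along the arm and 32 mm to its side (toward the loading end when closed)
- gate_pivot (a point): the gate's vertical pivot axis, fixed on the track, at z = 120 mm; axes as the track's
- tin_1_center (a point): lidded soil moisture tin, plain bare aluminium, round, 67 mm diameter, 38 mm high, about 50 g, standing upright; the point is its centre, 19 mm above its underside, z up. May be absent. Thin-walled: it dents if gripped with more than 40 N a finger (80 N over both), so grip it lightly; 20 to 25 N holds it
- tin_2_center (a point): lidded soil moisture tin, plain bare aluminium, round, 67 mm diameter, 38 mm high, about 50 g, standing upright; the point is its centre, 19 mm above its underside, z up. May be absent. Thin-walled: it dents if gripped with more than 40 N a finger (80 N over both), so grip it lightly; 20 to 25 N holds it
- tin_3_center (a point): lidded soil moisture tin, plain bare aluminium, round, 67 mm diameter, 38 mm high, about 50 g, standing upright; the point is its centre, 19 mm above its underside, z up. May be absent. Thin-walled: it dents if gripped with more than 40 N a finger (80 N over both), so grip it lightly; 20 to 25 N holds it
- tin_4_center (a point): open tin of soil without a lid, 64 mm diameter, 36 mm high, aluminium; stands among the lidded tins; not to be loaded, leave it where it is (within 60 mm); the point is its centre, 18 mm up
- beaker: glass beaker, 54 mm diameter, 70 mm high, behind the track; origin at its underside; leave it where it is (within 50 mm)

How it is judged (in metres and radians):
On the way, in this order (a step that is already met when the one before it is completed fails the run):
1. every lidded tin present stands upright in the crate (x of tin_1_center in the frame of crate between -0.05 and 0.05 m and y of tin_1_center in the frame of crate between -0.1 and 0.1 m and z of tin_1_center in the frame of crate between 0.01 and 0.035 m and angle between each of tin_1_center, tin_2_center, tin_3_center's own z axis and vertical below 0.2 rad and x of tin_2_center in the frame of crate between -0.05 and 0.05 m and y of tin_2_center in the frame of crate between -0.1 and 0.1 m and z of tin_2_center in the frame of crate between 0.01 and 0.035 m and x of tin_3_center in the frame of crate between -0.05 and 0.05 m and y of tin_3_center in the frame of crate between -0.1 and 0.1 m and z of tin_3_center in the frame of crate between 0.01 and 0.035 m), for 0.2 s.
2. the lid is shut on the tins (all of step 1 and value of joint crate_lid below 0.06 rad), for 0.2 s.
3. the shut crate is home in the bay (y of crate in the frame of conveyor below -0.17 m and z of crate in the frame of conveyor between 0.054 and 0.066 m and angle between crate's own z axis and vertical below 0.05 rad and value of joint crate_lid below 0.06 rad), for 0.2 s.
4. the gate is closed behind the crate (value of joint gate below 0.1 rad and y of crate in the frame of conveyor below -0.17 m and z of crate in the frame of conveyor between 0.054 and 0.066 m and angle between crate's own z axis and vertical below 0.05 rad), for 0.2 s.
At the end, for the whole second after the job is handed in: Every lidded tin present is upright in the crate, the lid is shut (under 0.06 rad), the crate rests level on the rollers within 7 mm of the padded stop, and the gate is closed behind it (under 0.10 rad); all released and at rest (all of step 2 and all of step 4 and linear speed of crate below 0.01 m/s); the robot touches nothing.
It fails at once if a lidded tin is squeezed with more than 40 N a finger (80 N over both) (contact force between the fingers and tin_1 above 80 N or contact force between the fingers and tin_2 above 80 N or contact force between the fingers and tin_3 above 80 N).
It fails at once if the crate is banged or pressed on the stop with more than 30 N (contact force between crate and end_stop above 30 N).
It fails at once if the open tin is moved more than 60 mm (distance of tin_4_center from where it was at the start of the episode above 0.06 m).
It fails at once if the beaker is moved more than 50 mm (distance of beaker from where it was at the start of the episode above 0.05 m).
Of tin_1, tin_2, tin_3 only 2 to 3 are there at a start; the rules pass over those that are not, and their reading is None.
At some moment in a run one of tin_1, tin_2, tin_3 may be knocked a few centimetres aside while the robot is not near it.
It also fails if it takes over 208 s, if anything falls off the work surface, if the arm or the gripper's body presses on something with over 40 N, if the wrist force passes 120 N, or if a joint passes its speed limit or range.

### The arm

A 7-joint arm with a two-finger parallel gripper is mounted at the origin on a cart in front of the work surface, level with it; the furniture and walls round the work are solid. World frame = base frame: x ahead of the robot, y to its left, z up, the work surface at z = 0. Lengths are in m, angles in degrees, forces in N, time in s.
With the tool pointing down it reaches from about 0.425 to 0.875 m from the base axis. Payload 4.7 kg.
Tool frame: the origin (TCP) lies at the centre of the arm's flange, where the gripper is bolted on; the fingertips stand 182 mm ahead of it and the grasp point (between the pads) lies 164 mm ahead of it; z points along the fingers, y is the line along which they close (so a half turn about z gives the same grasp; the last joint's range is limited). The gripper opens to 87 mm and grips with 3 to 60 N. Pads are 19 mm wide; open, the fingers measure 117 mm over their backs; the gripper's body (75 mm by 190 mm) begins 51 mm behind the grasp point.
Start: joints at [65.151, 18.392, -4.016, 83.108, 1.295, 78.541, -3.26], TCP at [0.281, -0.586, 0.405] pointing down, gripper open.
Joint ranges: [-163.93, 163.93], [-17.29, 119.83], [-79.2, 71.16], [3.27, 140.29], [-89.18, 269.18], [5.43, 117.66], [-154.24, 154.24]. Speed limits (degrees/s): [147.25, 147.25, 180, 180, 180, 180, 180].

### API

Orientations are given as [roll, pitch, yaw] about the fixed x, y, z axes, in that order (R = Rz(yaw) Ry(pitch) Rx(roll)).
In Python, from cell import env gives the robot as it stands. The module is installed in compiled form; this text tells all that it offers.
- The arm moves only by the tool step_arm, never from a script. Its argument "steps" is one flat list of numbers, 5 for each row, row after row: the opening, from 0 (shut) to 1 (fully open), then the shift along the tool's x, y, z in mm, then the turn about the tool's z in degrees. In form: [grip, dx, dy, dz, roll, grip, dx, dy, dz, roll, ...]. A call has 1 to 12 rows; each row shifts and turns the commanded pose from where the row before left it, along the tool's axes as they then stand; what a row does not reach is not made up. A row lasts 1/8 s, in which the tool goes at most 62.5 mm and 10.7 degrees, less where a joint would pass 70% of its speed; a pose out of reach is approached as far as the arm can. A call with a gripper value outside its range is refused whole. The fingers move at their own pace and stop on an object; "grip_force" is the grip in N (left out, the last holds). Time passes only in rows, so rows that do not move let the fingers close. It gives the time, the measured TCP pose, the force, the opening and the grip force at its end, in the units of the state.
- env.get_obs(): the state, without advancing time (a new reading comes with each control period).
- env.read_camera(name): name is "scene" or "top"; returns a dict with "image" (420x560x3 uint8, red, green, blue), "camera_matrix" (3x3 intrinsics, pixels), "R" (3x3) and "t" (3): a world point X has camera coordinates R X + t. Camera axes: x right, y down, z forward; pixel columns grow to the right and rows downward; lengths in m; the calibration is good to about 2 mm. A picture is of the moment at which its call begins. There is no depth.
- env.sign_off(): hands the job in; it is judged then, once.
The state is a dict: "time_s": time; "qpos": joint angles; "joint_velocities": joint speeds; "effort": joint torques, N m; "tool_pos": TCP position; "tool_rot": TCP orientation; "force": force on the tool from outside, world axes, zero at the start; "wrist_torque": the same for the moment, N m; "grip_width": finger opening in m; "grasp_force": force on a finger pad.
Only numpy, scipy, OpenCV 4.12 (cv2) and the standard library are available. Lean on these libraries where they do the work, as an engineer would, in place of code of your own. Each camera call takes 0.05 s, during which the arm holds its last target. There are 200 camera calls.

## Working session

There is one attempt and no reset: what is moved stays moved. The work goes in short steps, Python scripts to look and compute and a tool call to move; the robot and the scene stay as the last step left them, time stands still between calls to the robot, and variables do not carry over. Pictures are saved under pics/ and viewed, at most 14 in all, crops included, and the job is handed in when it is done.

Besides the shell and the picture viewer there is one more tool, called after "Emit:" as name(argument=value, ...) on one line, values as JSON. step_arm: Moves the arm, as the interface text tells. Its arguments: {"type":"object","properties":{"steps":{"type":"array","items":{"type":"number"}},"grip_force":{"type":"number"}},"required":["steps"]}

```bash
mkdir -p pics
cat > h.py <<'E'
import numpy as np, cv2
from cell import env
def snap(n,tag):
    c=env.read_camera(n); cv2.imwrite(f"pics/{tag}_{n}.png",c["image"][:,:,::-1]); np.savez(f"pics/{tag}_{n}.npz",**{k:np.array(v) for k,v in c.items()}); return c
def load(tag,n): return dict(np.load(f"pics/{tag}_{n}.npz"))
def px2w(c,u,v,z):
    K,R,t=map(np.array,(c["camera_matrix"],c["R"],c["t"])); t=t.ravel()
    d=R.T@np.linalg.solve(K,[u,v,1.0]); o=-R.T@t
    return o+d*(z-o[2])/d[2]
def w2px(c,X):
    p=np.array(c["camera_matrix"])@(np.array(c["R"])@np.array(X)+np.array(c["t"]).ravel()); return p[:2]/p[2]
E
python3 - <<'E'
from h import *
print(env.get_obs())
for n in("scene","top"):
    c=snap(n,"a"); print(n,-np.array(c["R"]).T@np.array(c["t"]).ravel(), np.array(c["R"])[2])
E
```

```text
{'time_s': 0.0, 'qpos': array([65.15204761, 18.4391077 , -4.01529507, 83.175504  ,  1.29513932,
       78.5409682 , -3.2585312 ]), 'joint_velocities': array([ 0.12967378, -0.07700995,  0.07934264, -0.0119435 ,  0.09791318,
       -0.07117097, -0.15203883]), 'effort': array([-6.21227045e-04, -4.91287494e+01, -4.03957972e-01, -3.12530351e+01,
       -6.37532445e-02,  4.37817222e-02,  1.97196414e-04]), 'tool_pos': array([ 0.28130373, -0.58574357,  0.40365533]), 'tool_rot': array([-1.79889671e+02,  6.01261819e-03,  2.56589934e+01]), 'force': array([ 0.43440796, -0.96026509,  0.74142897]), 'wrist_torque': array([-0.00491036,  0.01735224,  0.0205863 ]), 'grasp_force': 0.0, 'grip_width': 0.08676920246684802}
scene [-0.25483911 -1.29087175  1.15059211] [ 0.45700742  0.68015276 -0.57318099]
top [ 0.48976732 -0.01188904  1.55042351] [ 0.07158367  0.00241301 -0.99743168]
```

View pics/a_top.png

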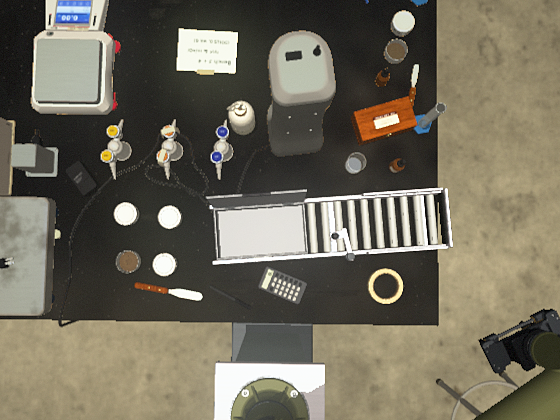

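View pics/a_scene.png

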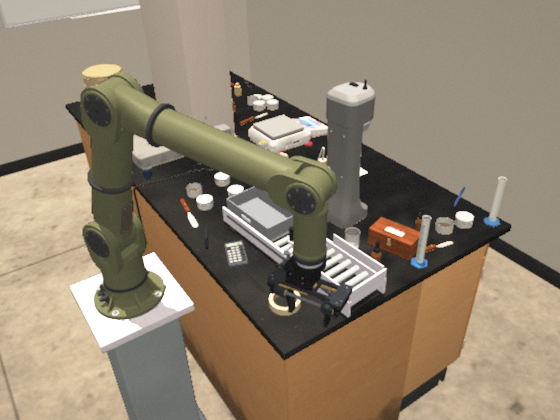

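The top view shows lidded tins at about (125,213), (169,216) and (164,264), with the open tin at (128,262). The crate is at (260,232) with its lid standing at the upper edge, and the gate knob is near (335,236). The beaker is at (355,162).

Run:
```python
from h import *
c=load("a","top"); im=c["image"].astype(np.uint8)
cv2.imwrite("pics/crop1.png",cv2.resize(im[180:275,200:460,::-1],None,fx=3,fy=3,interpolation=cv2.INTER_CUBIC))
g=cv2.cvtColor(im,cv2.COLOR_RGB2GRAY)
for (u,v,z) in((125,213,.038),(169,216,.038),(164,264,.038),(128,262,.036)):
    m=np.zeros_like(g);cv2.circle(m,(u,v),18,255,-1)
    _,lab,st,ce=cv2.connectedComponentsWithStats(((g>60)&(m>0)).astype(np.uint8))
    i=1+np.argmax(st[1:,4]); r=st[i]; uc,vc=r[0]+(r[2]-1)/2,r[1]+(r[3]-1)/2
    p=px2w(c,ce[i][0],ce[i][1],z); print(r,ce[i],p, np.linalg.norm(px2w(c,r[0],vc,z)-px2w(c,r[0]+r[2],vc,z)))
print(px2w(c,334,237,.14))
```

```text
[113 202  27  24 485] [125.65154639 213.57938144] [0.57868701 0.42326232 0.038     ] 0.07793163147709896
[157 205  26  24 474] [169.24894515 216.71940928] [0.57150686 0.29718551 0.038     ] 0.07499790441972001
[152 252  26  25 476] [163.98739496 264.11134454] [0.43533239 0.30824386 0.038     ] 0.07451637275701446
[115 250  26  24 483] [127.57142857 261.19254658] [0.44201097 0.41346427 0.036     ] 0.0746542123806898
[ 0.51820128 -0.16697807  0.14      ]
```

View pics/crop1.png

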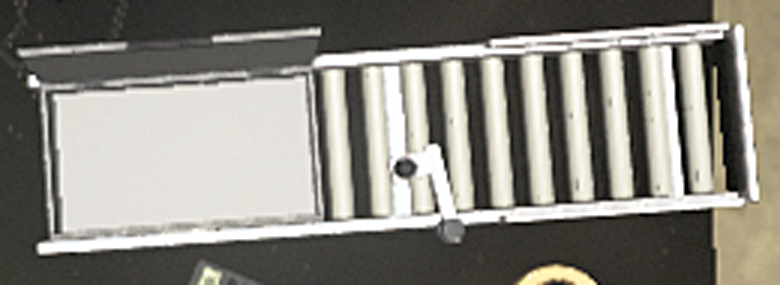

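```bash
cat >> h.py <<'E'
def T2w(T,X):
    x,y,a=T; c,s=np.cos(a),np.sin(a); X=np.array(X,float); return np.array([x+c*X[0]-s*X[1],y+s*X[0]+c*X[1],X[2]])
def w2T(T,X):
    x,y,a=T; c,s=np.cos(a),np.sin(a); d=np.array(X)[:2]-[x,y]; return np.array([c*d[0]+s*d[1],-s*d[0]+c*d[1]])
E
python3 - <<'E'
from h import *
from scipy.optimize import least_squares
c=load("a","top"); im=c["image"].astype(np.uint8).copy()
cr=lambda x,y:(200+(x+.5)/3-.5,180+(y+.5)/3-.5)
def f(T):
    r=[]
    for x,y,X,z in((60,246,-.078,.074),(300,228,-.078,.074),(480,216,-.078,.074),(330,61,.078,.074),(470,51,.078,.074),(600,37,.078,.112),(715,29,.078,.112),(600,209,-.078,.112),(700,203,-.078,.112)):
        r.append(w2T(T,px2w(c,*cr(x,y),z))[0]-X)
    for x,y,Y,z in((38,249,.345,.074),(744,200,-.320,.112)):
        r.append(w2T(T,px2w(c,*cr(x,y),z))[1]-Y)
    return np.array(r)
s=least_squares(f,[.52,.05,0]); T=s.x; print(T,np.degrees(T[2])); print(np.round(f(T)*1000,1)); np.save("T.npy",T)
for n,x,y,z in(("knob",405,167,.142),("pivot",453,230,.1),("crate floor TL",53,93,.065),("TR",310,82,.065),("BL",60,233,.065),("BR",316,218,.065),("outer R rim",322,220,.115),("outer R top",312,72,.115),("outer L top",40,85,.115),("L bottom",50,238,.115)):
    p=px2w(c,*cr(x,y),z); print(n,p.round(4),(1000*w2T(T,p)).round(1))
E
```

```text
[ 0.55034565 -0.16321266  0.08477812] 4.857428643330708
[-0.1  1.   0.5 -0.9 -0.7  0.6  0.6 -0.  -0.9 -8.4  8.4]
knob [ 0.5226 -0.1685  0.142 ] [-28.1  -2.9]
pivot [ 0.4666 -0.2176  0.1   ] [-88.  -47.1]
crate floor TL [0.5893 0.1559 0.065 ] [ 65.8 314.6]
TR [ 0.6033 -0.0868  0.065 ] [59.3 71.7]
BL [0.4577 0.1463 0.065 ] [-66.1 316.2]
BR [ 0.4753 -0.0938  0.065 ] [-68.9  75.5]
outer R rim [ 0.4741 -0.0965  0.115 ] [-70.3  72.9]
outer R top [ 0.6087 -0.086   0.115 ] [64.7 72. ]
outer L top [0.5931 0.1623 0.115 ] [ 70.1 320.7]
L bottom [0.4541 0.1499 0.115 ] [-69.4 320.2]
```

Run:
```python
from h import *
T=np.load("T.npy")
cr=lambda x,y:(200+(x+.5)/3-.5,180+(y+.5)/3-.5)
c=load("a","top")
for n,x,y,z in(("farraise",490,42,.112),("nearraise",503,218,.112),("lidtopL",20,50,.25),("lidtopR",320,31,.25)):
    print(n,(1000*w2T(T,px2w(c,*cr(x,y),z))).round(1))
c=load("a","scene"); im=c["image"].astype(np.uint8)
cv2.imwrite("pics/crop2.png",cv2.resize(im[180:320,210:400,::-1],None,fx=4,fy=4,interpolation=cv2.INTER_CUBIC))
```

```text
farraise [ 81.1 -92.9]
nearraise [-80.  -91.6]
lidtopL [ 89.2 320. ]
lidtopR [87.7 70.8]
```

View pics/crop2.png

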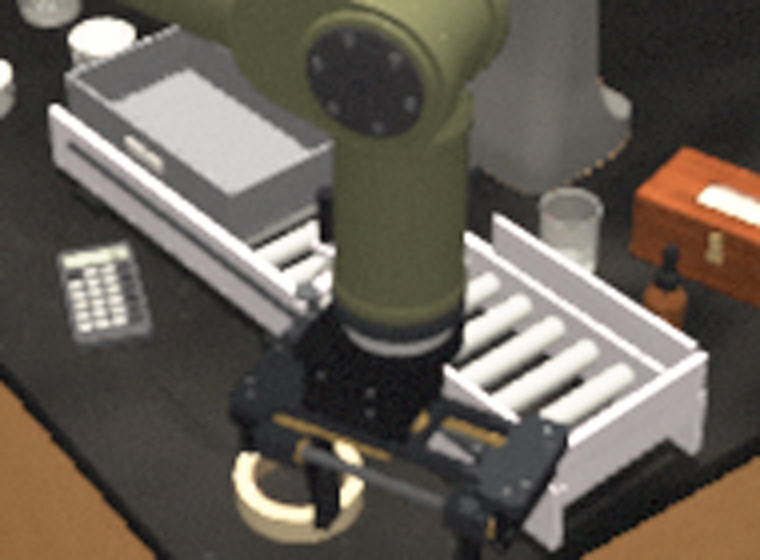

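```bash
cat >> h.py <<'E'
def go(x,y,z,yaw=None,p=None):
    """print tool-axis shift (mm) from measured/assumed pose to TCP target, at current yaw, and roll needed"""
    o=env.get_obs(); p0=np.array(o["tool_pos"] if p is None else p[:3]); a0=o["tool_rot"][2] if p is None else p[3]
    a=np.radians(a0 if yaw is None else yaw); d=(np.array([x,y,z])-p0)*1000
    print("roll first",round(a0-np.degrees(a),2),"| dx dy dz",np.round([d[0]*np.cos(a)+d[1]*np.sin(a),d[0]*np.sin(a)-d[1]*np.cos(a),-d[2]],1))
E
python3 - <<'E'
from h import *
c=load("a","top")
for u,v,z in((297,152,0),(272,140,0),(325,140,0),(355,162,.07),(240,118,.1)): print(px2w(c,u,v,z).round(3))
go(.5226,-.1685,.40,4.86)
E
```

```text
[ 0.772 -0.07   0.   ]
[0.808 0.005 0.   ]
[ 0.81  -0.153  0.   ]
[ 0.733 -0.233  0.07 ]
[0.848 0.094 0.1  ]
roll first 20.8 | dx dy dz [ 275.7 -395.3    3.8]
```

Emit:
step_arm(steps=[1, 0, 0, 0, 10.4, 1, 0, 0, 0, 10.4, 1, 0, 0, 0, 0], grip_force=20)

```text
time_s: 0.48
tool_pos: [0.2814, -0.5858, 0.4042]
tool_rot: [-180.0, 0.0, 5.0]
force: [-0.9, -0.7, -0.2]
grip_width: 0.0871
grasp_force: 0.0
```

Emit:
step_arm(steps=[1, 27.6, -39.5, 0, 0, 1, 27.6, -39.5, 0, 0, 1, 27.6, -39.5, 0, 0, 1, 27.6, -39.5, 0, 0, 1, 27.6, -39.5, 0, 0, 1, 27.6, -39.5, 0, 0, 1, 27.6, -39.5, 0, 0, 1, 27.6, -39.5, 0, 0, 1, 27.6, -39.5, 0, 0, 1, 27.2, -39.8, 3.8, 0, 1, 0, 0, 0, 0])

```text
time_s: 1.85
tool_pos: [0.5241, -0.1638, 0.4007]
tool_rot: [-179.9, -0.0, 5.5]
force: [-0.0, 0.2, 0.2]
grip_width: 0.0867
grasp_force: 0.0
```

Run:
```python
from h import *
for n in("scene","top"): snap(n,"b")
a=load("b","scene")["image"][150:320,180:400,::-1]; cv2.imwrite("pics/crop3.png",cv2.resize(a,None,fx=3.5,fy=3.5,interpolation=cv2.INTER_CUBIC))
go(.5226,-.1685,.29)
```

```text
roll first 0.0 | dx dy dz [ 1.000e-01 -1.000e-01  1.107e+02]
```

View pics/crop3.png

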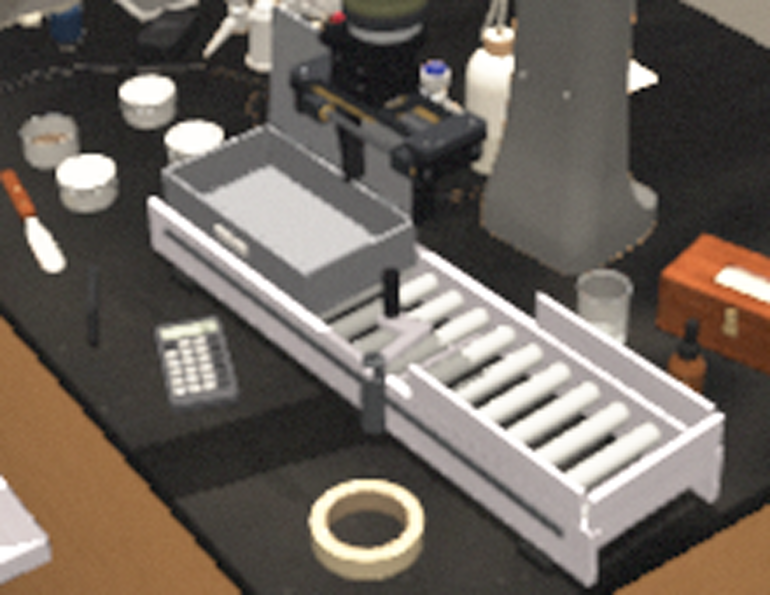

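The scene view is clear: the knob top is at crop (391,270), the gate pivot at (373,360), the lid stands open, and all three tins are visible.

Run:
```python
from h import *
T=np.load("T.npy"); c=load("b","scene")
f=lambda X:((w2px(c,X)-[180,150]+.5)*3.5-.5).round(0)
print("knob top/bot",f([.5226,-.1685,.142]),f([.5226,-.1685,.09]))
for n,X in(("near load end",(-.083,.345,.074)),("near raise start",(-.083,-.085,.112)),("near bay end",(-.083,-.32,.112)),("far bay end",(.083,-.32,.112)),("pivot .1",(-.088,-.047,.1)),("pivot .12",(-.088,-.047,.12)),("crate near R top",(-.0705,.0718,.115)),("crate near L top",(-.0705,.3218,.115)),("lid tip R",(.088,.072,.258)),("lid L",(.088,.322,.258))): print(n,f(T2w(T,X)))
for u,v,z in ((373,360,.1),(373,360,.09),(391,273,.14)):
    p=px2w(c,180+(u+.5)/3.5-.5,150+(v+.5)/3.5-.5,z); print(p,w2T(T,p))
```

```text
knob top/bot [390. 267.] [391. 311.]
near load end [144. 194.]
near raise start [403. 358.]
near bay end [587. 494.]
far bay end [721. 407.]
pivot .1 [372. 350.]
pivot .12 [372. 334.]
crate near R top [307. 273.]
crate near L top [162. 167.]
lid tip R [430.  90.]
lid L [274.  -1.]
[ 0.45929256 -0.22933802  0.1       ] [-0.09632535 -0.0581778 ]
[ 0.46608998 -0.21923387  0.09      ] [-0.08869675 -0.04868552]
[ 0.51964957 -0.1739371   0.14      ] [-0.03149394 -0.00808668]
```

Emit:
step_arm(steps=[1, 0, 0, 40, 0, 1, 0, 0, 40, 0, 1, 0, 0, 34.7, 0, 1, 0, 0, 0, 0, 0, 0, 0, 0, 0, 0, 0, 0, 0, 0, 0, 0, 0, 0, 0, 0, 0, 0, 0, 0, 0, 0, 0, 0, 0], grip_force=15)

```text
time_s: 3.08
tool_pos: [0.5226, -0.1687, 0.2865]
tool_rot: [180.0, -0.0, 4.9]
force: [0.5, 0.1, 0.9]
grip_width: 0.0449
grasp_force: 0.0
```

Run:
```python
from h import *
T=np.load("T.npy"); o=env.get_obs(); print(o["grip_width"],o["grasp_force"],o["force"],o["tool_pos"],o["tool_rot"])
k=o["tool_pos"][:2]; kT=w2T(T,k); print(kT)
piv=np.array([-.088,-.0475]); d=kT-piv; r=np.hypot(*d); a0=np.arctan2(d[1],d[0]); print(r,np.degrees(a0)-26.2)
a1=np.radians(26.2)+1.56; prev=k; yaw=np.radians(o["tool_rot"][2])
for a in np.linspace(a0,a1,12)[1:]:
    q=piv+.0725*np.array([np.cos(a),np.sin(a)]); w=T2w(T,[*q,0])[:2]; D=(w-prev)*1000; prev=w
    print(np.round([D[0]*np.cos(yaw)+D[1]*np.sin(yaw),D[0]*np.sin(yaw)-D[1]*np.cos(yaw)],1))
```

```text
0.04492402002209151 0.0 [0.52736781 0.063929   0.88700701] [ 0.52258557 -0.16866337  0.28645257] [ 1.79983203e+02 -1.18799223e-02  4.86885040e+00]
[-0.02812193 -0.0030805 ]
0.07455518289387203 10.369225484863936
[-7.5 -5.7]
[-6.7 -6.2]
[-7.4 -5.3]
[-8.  -4.3]
[-8.5 -3.3]
[-8.8 -2.2]
[-9.  -1.1]
[-9.1  0.1]
[-9.   1.2]
[-8.8  2.3]
[-8.4  3.4]
```

Emit:
step_arm(steps=[0, 0, 0, 0, 0, 0, 0, 0, 0, 0, 0, 0, 0, 0, 0, 0, 0, 0, 0, 0, 0, 0, 0, 0, 0])

```text
time_s: 3.7
tool_pos: [0.5223, -0.1691, 0.2861]
tool_rot: [180.0, 0.0, 4.8]
force: [-1.3, -1.0, 0.1]
grip_width: 0.0174
grasp_force: 15.0
```

Emit:
step_arm(steps=[0, -6.5, -6.5, 0, 0, 0, -6.7, -6.2, 0, 0, 0, -7.4, -5.3, 0, 0, 0, -8, -4.3, 0, 0, 0, -8.5, -3.3, 0, 0, 0, -8.8, -2.2, 0, 0])

```text
time_s: 4.45
tool_pos: [0.4736, -0.1459, 0.2863]
tool_rot: [179.9, 0.0, 4.8]
force: [2.5, -8.3, -2.3]
grip_width: 0.0166
grasp_force: 15.1
```

Emit:
step_arm(steps=[0, -9, 0.5, 0, 0, 0, -9.1, 1, 0, 0, 0, -9, 1.7, 0, 0, 0, 0, 0, 0, 0])

```text
time_s: 4.95
tool_pos: [0.447, -0.1528, 0.2865]
tool_rot: [179.7, -0.1, 4.7]
force: [4.1, -9.8, -4.8]
grip_width: 0.0135
grasp_force: 13.3
```

Run:
```python
from h import *
for n in("scene","top"): snap(n,"d")
a=load("d","scene")["image"][190:290,230:350,::-1]; b=load("d","top")["image"][200:300,290:410,::-1]
cv2.imwrite("pics/crop4.png",cv2.resize(np.hstack([a,b]),None,fx=3.3,fy=4,interpolation=cv2.INTER_CUBIC))
```

```text
(no output)
```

View pics/crop4.png

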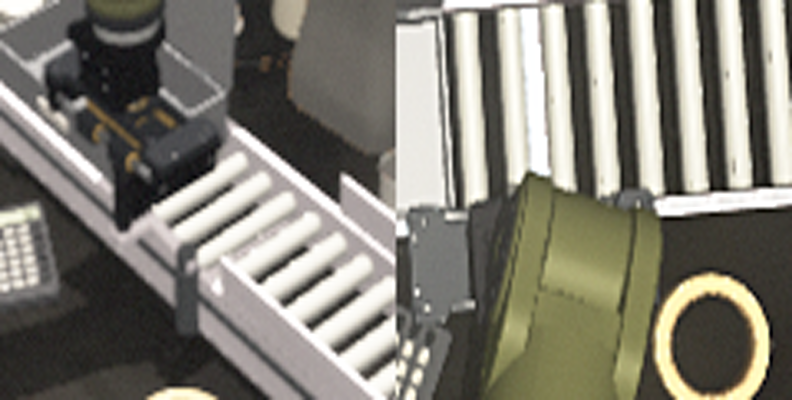

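Most of the gate arm is off the track, but the pin is near the edge of the pads. I'll re-centre and grip it again.

Emit:
step_arm(steps=[0.4, 0, 0, 0, 0, 0.4, 0, 0, 0, 0, 0.4, 7, 0, 0, 0, 0, 0, 0, 0, 0, 0, 0, 0, 0, 0, 0, 0, 0, 0, 0, 0, 0, 0, 0, 0])

```text
time_s: 5.92
tool_pos: [0.4546, -0.1498, 0.2862]
tool_rot: [-180.0, 0.0, 4.9]
force: [-0.5, -0.7, -0.0]
grip_width: 0.0046
grasp_force: 0.0
```

Emit:
step_arm(steps=[0, 0, 0, -50, 0, 0.3, 0, 0, -60, 0, 0.3, 0, -60, 0, 0, 0.3, 0, -60, 0, 0, 0.3, 0, -60, 0, 0, 0.3, 0, 0, 0, 0])

```text
time_s: 6.68
tool_pos: [0.4388, 0.0345, 0.3967]
tool_rot: [-180.0, -0.1, 5.4]
force: [0.2, -0.3, -0.8]
grip_width: 0.0257
grasp_force: 0.0
```

Run:
```python
from h import *
for n in("scene","top"): snap(n,"e")
a=load("e","scene")["image"][190:290,230:350,::-1]; b=load("e","top")["image"][200:300,290:410,::-1]
cv2.imwrite("pics/crop5.png",cv2.resize(np.hstack([a,b]),None,fx=3.3,fy=3.3,interpolation=cv2.INTER_CUBIC))
```

```text
(no output)
```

View pics/crop5.png

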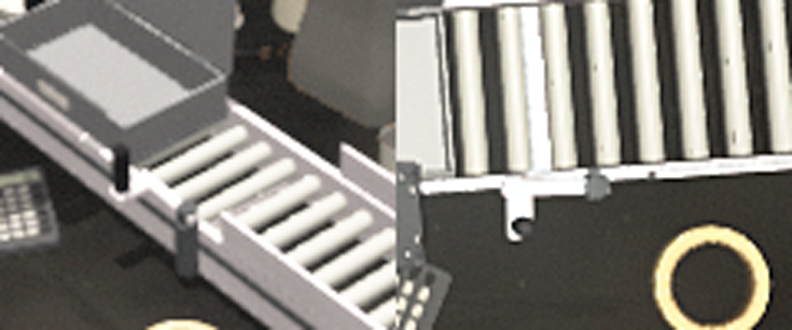

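Run:
```python
from h import *
T=np.load("T.npy"); c=load("e","top"); s=load("e","scene")
k=px2w(c,290+(522.5-396)/3.3-.5,200+226.5/3.3-.5,.142); p=px2w(c,290+(597-396)/3.3-.5,200+186/3.3-.5,.09)
k2=px2w(s,230+121/3.3-.5,190+148/3.3-.5,.142)
for q in(k,k2,p): print(q,w2T(T,q))
kT,pT=w2T(T,k),w2T(T,p)
d=kT-pT;print(np.hypot(*d),np.degrees(np.arctan2(d[1],d[0]))-26.2)
# circle from two knob positions, r=72
A=np.array([-.029,-.004]);m=(A+kT)/2;h=np.hypot(*(kT-A))/2;n=np.array([-(kT-A)[1],(kT-A)[0]])/(2*h);C=m+n*np.sqrt(.0725**2-h*h)
for C in(C,m-n*np.sqrt(.0725**2-h*h)): print(C,np.degrees(np.arctan2(*(kT-C)[::-1]))-26.2)
```

```text
[ 0.43501882 -0.15091318  0.142     ] [-0.11387115  0.02202079]
[ 0.43120039 -0.15728617  0.142     ] [-0.11821552  0.01599402]
[ 0.46773538 -0.21826237  0.09      ] [-0.086975   -0.04785684]
0.07487513430387528 84.85190139283064
[-0.08823905 -0.04579695] 84.50437285517457
[-0.0546321   0.06381774] -170.99457986238923
```

Run:
```python
from h import *
T=np.load("T.npy")
a=T2w(T,[-.082,.022,0]);b=T2w(T,[-.102,.019,0]); print(a,b)
go(a[0],a[1],.40)
go(b[0],b[1],.288,p=[a[0],a[1],.288,env.get_obs()["tool_rot"][2]])
```

```text
[ 0.46677727 -0.14823516  0.        ] [ 0.44710313 -0.15291792  0.        ]
roll first 0.0 | dx dy dz [ 12.  179.7  -3.7]
roll first 0.0 | dx dy dz [-20.   3.  -0.]
```

Emit:
step_arm(steps=[0, 4, 60, 0, 0, 0, 4, 60, 0, 0, 0, 4, 59.7, 0, 0, 0, 0, 0, 54, 0, 0, 0, 0, 54, 0, 0, 0, 0, 0, 0, 0, -5, 0.8, 0, 0, 0, -5, 0.8, 0, 0, 0, -5, 0.8, 0, 0, 0, -5, 0.6, 0, 0, 0, 0, 0, 0, 0])

```text
time_s: 8.15
tool_pos: [0.4468, -0.1534, 0.2888]
tool_rot: [179.9, -0.0, 4.8]
force: [0.5, 1.3, -0.5]
grip_width: 0.0005
grasp_force: 0.1
```

Emit:
step_arm(steps=[0.5, 4, 0, 0, 0, 0.8, 0, 0, -60, 0, 0.8, 0, 0, -60, 0, 1, 0, -60, -20, 0, 1, 0, -60, 0, 0, 1, 0, -60, 0, 0, 1, 0, -60, 0, 0, 1, 0, 0, 0, 0])

```text
time_s: 9.15
tool_pos: [0.4298, 0.091, 0.4284]
tool_rot: [-180.0, -0.0, 5.4]
force: [0.6, -0.5, 0.0]
grip_width: 0.0725
grasp_force: 0.0
```

```bash
cat >> h.py <<'E'
def tins(c,pred,zs=.038,r=22):
    g=cv2.cvtColor(np.array(c["image"]).astype(np.uint8),cv2.COLOR_RGB2GRAY)
    for p in pred:
        u,v=np.round(w2px(c,[*p,zs])).astype(int); m=np.zeros_like(g);cv2.circle(m,(int(u),int(v)),r,255,-1)
        n,lab,st,ce=cv2.connectedComponentsWithStats(((g>150)&(m>0)).astype(np.uint8))
        if n<2: print("none",u,v); continue
        i=1+np.argmax(st[1:,4]); print((u,v),st[i],ce[i].round(1),px2w(c,*ce[i],zs).round(4))
E
python3 - <<'E'
from h import *
P=[(.579,.423),(.5715,.297),(.435,.308)]
tins(load("a","top"),P); 
snap("scene","f"); c=snap("top","f"); tins(c,P)
print(env.get_obs()["tool_pos"])
a=load("f","scene")["image"][150:290,180:350,::-1]; b=c["image"][190:290,100:380,::-1]
cv2.imwrite("pics/crop6.png",np.vstack([cv2.resize(b,(780,280)),cv2.resize(a,None,fx=2.2,fy=2.2).copy() if 0 else cv2.copyMakeBorder(cv2.resize(a,None,fx=2.2,fy=2.2),0,0,0,780-374,0)]))
E
```

```text
(np.int64(126), np.int64(213)) [114 202  23  24 413] [125.  213.4] [0.5793 0.4252 0.038 ]
(np.int64(169), np.int64(217)) [158 205  23  24 417] [169.  216.6] [0.5717 0.298  0.038 ]
(np.int64(164), np.int64(264)) [153 253  23  23 420] [163.8 264.1] [0.4354 0.3087 0.038 ]
(np.int64(126), np.int64(213)) [114 202  23  24 418] [125.  213.4] [0.5792 0.4252 0.038 ]
(np.int64(169), np.int64(217)) [158 205  23  24 418] [168.9 216.7] [0.5717 0.2981 0.038 ]
(np.int64(164), np.int64(264)) [153 253  24  23 423] [163.9 264.1] [0.4353 0.3085 0.038 ]
[0.43073497 0.08604265 0.42791855]
```

View pics/crop6.png

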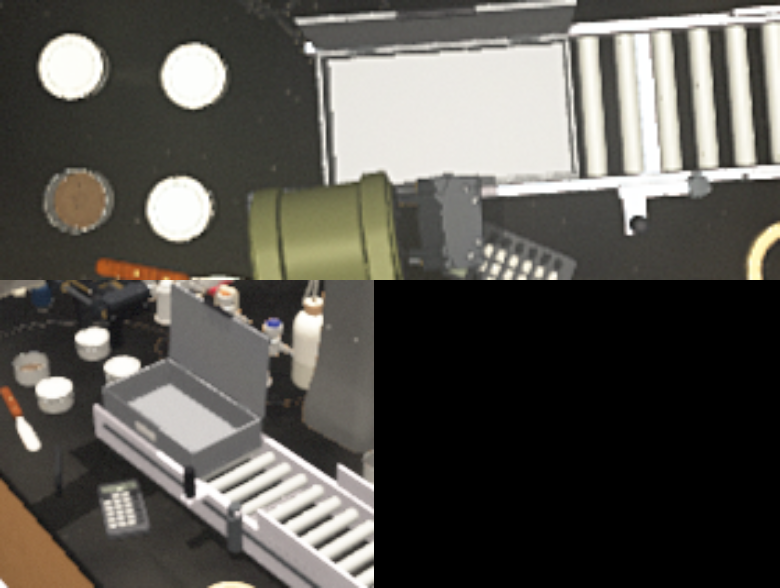

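Run:
```python
from h import *
T=np.load("T.npy")
go(.5717,.298,.35,4.86)
A=T2w(T,[-.027,.1315,0]);B=T2w(T,[-.027,.2615,0]);C=T2w(T,[.024,.1965,0]);print(A,B,C)
go(*A[:2],.35,4.86,p=[.5717,.298,.35,4.86])
```

```text
roll first 0.11 | dx dy dz [ 158.4 -199.3   77.9]
[ 0.51230765 -0.03447122  0.        ] [0.50129969 0.09506189 0.        ] [0.5576205  0.03461384 0.        ]
roll first 0.0 | dx dy dz [-87.3 326.2  -0. ]
```

Emit:
step_arm(steps=[1, 31.7, -39.9, 0, 0, 1, 31.7, -39.9, 0, 0, 1, 31.7, -39.9, 0, 0, 1, 31.7, -39.9, 20, 0, 1, 31.6, -39.7, 57.9, 0, 1, 0, 0, 55, 0, 1, 0, 0, 55, 0, 1, 0, 0, 30, 0, 1, 0, 0, 20, 0, 1, 0, 0, 0, 0])

```text
time_s: 10.5
tool_pos: [0.5666, 0.2883, 0.1993]
tool_rot: [179.9, 0.2, 4.8]
force: [0.4, -0.4, 1.0]
grip_width: 0.0873
grasp_force: 0.0
```

Emit:
step_arm(steps=[1, 0, 0, 0, 0])

```text
time_s: 10.62
tool_pos: [0.5672, 0.2897, 0.2024]
tool_rot: [-180.0, -0.1, 4.8]
force: [-1.1, -0.5, 0.2]
grip_width: 0.0873
grasp_force: 0.0
```

Run:
```python
from h import *
print(env.get_obs()["tool_pos"]); go(.5717,.298,.19)
```

```text
[0.56721752 0.28973564 0.2023891 ]
roll first 0.0 | dx dy dz [ 5.2 -7.9 12.4]
```

Emit:
step_arm(steps=[1, 5.2, -7.9, 0, 0, 1, 0, 0, 12.4, 0, 1, 0, 0, 0, 0, 0.5, 0, 0, 0, 0, 0.5, 0, 0, 0, 0, 0.5, 0, 0, 0, 0, 0.5, 0, 0, 0, 0, 0.5, 0, 0, 0, 0], grip_force=22)

```text
time_s: 11.62
tool_pos: [0.5709, 0.2979, 0.1888]
tool_rot: [180.0, -0.0, 4.9]
force: [0.3, 0.2, 0.8]
grip_width: 0.0625
grasp_force: 22.0
```

Run:
```python
from h import *
o=env.get_obs();print(o["grip_width"],o["grasp_force"],o["force"])
s=snap("scene","g"); c=snap("top","g")
print(w2px(s,[.5717,.298,.038]),w2px(c,[.5717,.298,.038]))
a=s["image"][130:230,160:300,::-1]; b=c["image"][180:280,120:260,::-1]
cv2.imwrite("pics/crop7.png",cv2.resize(np.hstack([a,b]),None,fx=2.8,fy=2.8,interpolation=cv2.INTER_CUBIC))
```

```text
0.06251924477471127 22.00013978406787 [0.33712063 0.24863647 0.80056754]
[235.37640331 187.76336214] [168.96865022 216.64830588]
```

View pics/crop7.png

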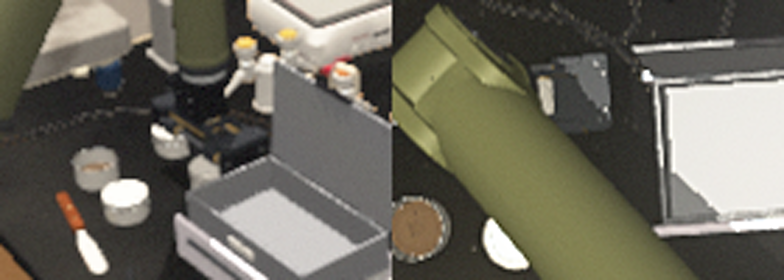

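Emit:
step_arm(steps=[0.5, 0, 0, -15, 0, 0.5, 0, 0, -35, 0, 0.5, 0, 0, -40, 0, 0.5, 0, 0, -40, 0, 0.5, 0, 0, -30, 0, 0.5, -22, 0, 0, 0, 0.5, -22, 0, 0, 0, 0.5, -22, 0, 0, 0, 0.5, -21, 0, 0, 0, 0.5, 0, 0, 0, 0])

```text
time_s: 12.98
tool_pos: [0.4828, 0.2913, 0.3496]
tool_rot: [180.0, -0.1, 5.0]
force: [0.2, -0.7, 0.4]
grip_width: 0.0625
grasp_force: 22.0
```

Run:
```python
from h import *
o=env.get_obs();print(o["grip_width"],o["grasp_force"],o["force"],o["tool_pos"])
T=np.load("T.npy")
s=snap("scene","i"); p=o["tool_pos"]
print(w2px(s,[p[0],p[1],p[2]-.164+.012]),w2px(s,[p[0],p[1],p[2]-.164-.026]))
u,v=w2px(s,[p[0],p[1],p[2]-.17]).astype(int)
cv2.imwrite("pics/crop8.png",cv2.resize(s["image"][v-40:v+40,u-40:u+40,::-1],None,fx=6,fy=6,interpolation=cv2.INTER_CUBIC)); print(u,v)
A=T2w(T,[-.027,.1315,0]); go(*A[:2],.35,4.86)
```

```text
0.06247843094610604 21.99988874606788 [ 0.18244298 -0.68951442  0.37952211] [0.48281992 0.29125533 0.34955174]
[212.94261335 160.60105368] [213.94803986 169.22109546]
213 164
roll first 0.04 | dx dy dz [  0.6 326.6  -0.5]
```

View pics/crop8.png

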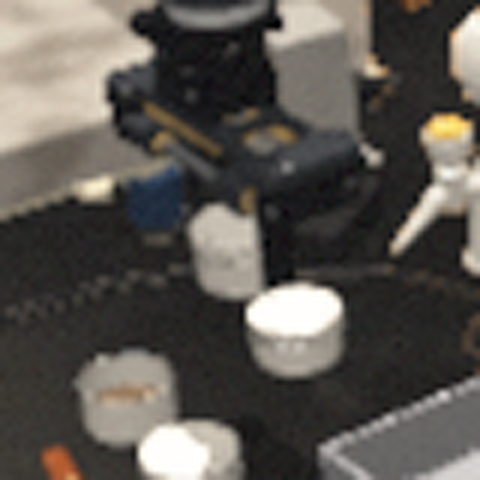

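The tin is held upright and centred between the fingers, and the remaining tins are still in place. Next I carry it to crate slot A.

Emit:
step_arm(steps=[0.5, 0, 36.3, 0, 0, 0.5, 0, 36.3, 0, 0, 0.5, 0, 36.3, 0, 0, 0.5, 0, 36.3, 0, 0, 0.5, 0, 36.3, 0, 0, 0.5, 0, 36.3, 0, 0, 0.5, 0, 36.3, 0, 0, 0.5, 0, 36.3, 0, 0, 0.5, 0.6, 36.2, 0, 0, 0.5, 0, 0, 0, 0, 0.5, 0, 0, 0, 0])

```text
time_s: 14.4
tool_pos: [0.5129, -0.0345, 0.3488]
tool_rot: [-180.0, -0.0, 4.9]
force: [0.6, 0.2, -1.1]
grip_width: 0.0624
grasp_force: 22.0
```

Run:
```python
from h import *
T=np.load("T.npy"); A=T2w(T,[-.027,.1315,0]); o=env.get_obs(); print(o["tool_pos"],o["grip_width"]); go(*A[:2],.257,4.86)
```

```text
[ 0.51292674 -0.0344529   0.34879826] 0.06244114632899232
roll first 0.0 | dx dy dz [-0.6 -0.  91.8]
```

Emit:
step_arm(steps=[0.5, 0, 0, 30, 0, 0.5, 0, 0, 30, 0, 0.5, 0, 0, 20, 0, 0.5, 0, 0, 8, 0, 0.5, 0, 0, 4, 0, 0.5, 0, 0, 0, 0])

```text
time_s: 15.15
tool_pos: [0.5128, -0.0344, 0.2571]
tool_rot: [180.0, -0.0, 4.9]
force: [-0.8, -0.6, -0.6]
grip_width: 0.0628
grasp_force: 22.0
```

Release it, go up, and look again.

Emit:
step_arm(steps=[0.84, 0, 0, 0, 0, 0.84, 0, 0, 0, 0, 0.84, 0, 0, 0, 0, 0.84, 0, 0, -15, 0, 0.84, 0, 0, -30, 0, 0.84, 0, 0, -40, 0, 0.84, 0, 0, -25, 0, 1, 0, -30, 0, 0, 1, 0, -36, 0, 0, 1, 0, -36, 0, 0, 1, 0, -36, 0, 0, 1, 0, -36, 0, 0])

```text
time_s: 16.65
tool_pos: [0.4975, 0.1399, 0.3678]
tool_rot: [180.0, -0.1, 4.9]
force: [0.8, -0.2, -0.3]
grip_width: 0.0871
grasp_force: 0.0
```

Run:
```python
from h import *
T=np.load("T.npy"); c=snap("top","j"); snap("scene","j")
tins(c,[(.579,.425),(.435,.3085)])
tins(c,[T2w(T,[-.027,.1315,0])[:2]],zs=.103,r=14)
o=env.get_obs();print(o["tool_pos"],o["tool_rot"],o["grip_width"])
go(.4353,.3086,.30,4.86)
B=T2w(T,[-.027,.2615,0]); go(*B[:2],.35,4.86,p=[.4353,.3086,.35,4.86])
```

```text
(np.int64(125), np.int64(213)) [114 202  23  24 418] [125.  213.4] [0.5792 0.4252 0.038 ]
(np.int64(164), np.int64(264)) [153 253  23  23 415] [163.7 264.2] [0.4351 0.309  0.038 ]
(np.int64(284), np.int64(239)) [270 225  29  29 612] [284. 239.] [ 0.5114 -0.0335  0.103 ]
[0.49656411 0.14349253 0.36806749] [-1.79871450e+02 -9.69769051e-02  5.28439822e+00] 0.08695868275902857
roll first 0.42 | dx dy dz [ -47.1 -169.7   68.1]
roll first 0.0 | dx dy dz [ 47.7 218.4  -0. ]
```

Emit:
step_arm(steps=[1, -9.4, -33.9, 0, 0, 1, -9.4, -33.9, 0, 0, 1, -9.4, -33.9, 0, 0, 1, -9.4, -33.9, 0, 0, 1, -9.5, -34.1, 0, 0, 1, 0, 0, 35, 0, 1, 0, 0, 33.1, 0, 1, 0, 0, 0, 0, 1, 0, 0, 0, 0])

```text
time_s: 17.88
tool_pos: [0.4371, 0.3037, 0.3]
tool_rot: [-180.0, -0.1, 4.8]
force: [-0.6, 1.1, 0.0]
grip_width: 0.0868
grasp_force: 0.0
```

Run:
```python
from h import *
o=env.get_obs(); print(o["tool_pos"]); go(.4352,.3088,.19,4.86)
```

```text
[0.43711382 0.30372281 0.29998591]
roll first -0.04 | dx dy dz [ -1.5  -5.2 110. ]
```

Emit:
step_arm(steps=[1, -1.5, -5.2, 20, 0, 1, 0, 0, 30, 0, 1, 0, 0, 30, 0, 1, 0, 0, 30, 0, 1, 0, 0, 0, 0, 0.5, 0, 0, 0, 0, 0.5, 0, 0, 0, 0, 0.5, 0, 0, 0, 0, 0.5, 0, 0, 0, 0, 0.5, 0, 0, 0, 0])

```text
time_s: 19.12
tool_pos: [0.4349, 0.309, 0.1894]
tool_rot: [-180.0, -0.1, 4.8]
force: [-1.8, -0.8, 7.1]
grip_width: 0.0622
grasp_force: 22.0
```

Emit:
step_arm(steps=[0.5, 0, 0, -15, 0, 0.5, 0, 0, -30, 0, 0.5, 0, 0, -30, 0, 0.5, 0, 0, -30, 0, 0.5, 0, 0, -30, 0, 0.5, 0, 0, -25, 0, 0.5, 0, 0, 0, 0, 0.5, 0, 0, 0, 0])

```text
time_s: 20.12
tool_pos: [0.4341, 0.3085, 0.3479]
tool_rot: [180.0, 0.0, 4.9]
force: [-1.1, -0.0, -1.1]
grip_width: 0.0626
grasp_force: 22.0
```

Run:
```python
from h import *
T=np.load("T.npy"); B=T2w(T,[-.027,.2615,0]); o=env.get_obs(); print(o["tool_pos"],o["grip_width"],o["grasp_force"]); go(*B[:2],.35,4.86)
```

```text
[0.43411672 0.30846845 0.34787919] 0.06261258691660575 21.99991372457589
roll first -0.0 | dx dy dz [ 48.9 218.3  -2.1]
```

Emit:
step_arm(steps=[0.5, 7, 31.2, 0, 0, 0.5, 7, 31.2, 0, 0, 0.5, 7, 31.2, 0, 0, 0.5, 7, 31.2, 0, 0, 0.5, 7, 31.2, 0, 0, 0.5, 7, 31.2, 0, 0, 0.5, 6.9, 31.1, 0, 0, 0.5, 0, 0, 0, 0, 0.5, 0, 0, 0, 0])

```text
time_s: 21.25
tool_pos: [0.5012, 0.096, 0.3476]
tool_rot: [-179.9, 0.1, 4.9]
force: [-1.0, 0.4, -0.8]
grip_width: 0.0624
grasp_force: 22.0
```

Run:
```python
from h import *
T=np.load("T.npy"); B=T2w(T,[-.027,.2615,0]); o=env.get_obs(); print(o["tool_pos"],o["grip_width"],o["grasp_force"]); go(*B[:2],.257,4.86)
```

```text
[0.50116316 0.09599053 0.34759368] 0.062414474822598986 22.000104014296085
roll first 0.03 | dx dy dz [ 0.1  0.9 90.6]
```

Emit:
step_arm(steps=[0.5, 0, 1, 30, 0, 0.5, 0, 0, 30, 0, 0.5, 0, 0, 19, 0, 0.5, 0, 0, 8, 0, 0.5, 0, 0, 3.6, 0, 0.5, 0, 0, 0, 0, 0.84, 0, 0, 0, 0, 0.84, 0, 0, 0, 0, 0.84, 0, 0, 0, 0])

```text
time_s: 22.38
tool_pos: [0.5019, 0.0944, 0.2582]
tool_rot: [180.0, -0.0, 4.8]
force: [0.2, -0.3, -0.2]
grip_width: 0.0728
grasp_force: 0.0
```

Emit:
step_arm(steps=[0.84, 0, 0, -15, 0, 0.84, 0, 0, -30, 0, 0.84, 0, 0, -35, 0, 0.84, 0, 0, -20, 0, 1, -6, -30, 0, 0, 1, -6, -36, 0, 0, 1, -6, -36, 0, 0, 1, -6, -36, 0, 0, 1, 0, 0, 0, 0, 1, 0, 0, 0, 0])

```text
time_s: 23.62
tool_pos: [0.4664, 0.2293, 0.3584]
tool_rot: [180.0, -0.0, 4.8]
force: [0.5, 0.3, 0.2]
grip_width: 0.0875
grasp_force: 0.0
```

Run:
```python
from h import *
T=np.load("T.npy"); c=snap("top","k"); s=snap("scene","k")
tins(c,[(.579,.425)])
o=env.get_obs();print(o["tool_pos"],o["tool_rot"],o["grip_width"])
go(.5792,.4252,.35,4.86)
cr=s["image"][140:260,170:340,::-1]; b=c["image"][185:275,205:340,::-1]
cv2.imwrite("pics/crop9.png",np.hstack([cv2.resize(cr,(400,282)),cv2.resize(b,(400,282),interpolation=cv2.INTER_CUBIC)]))
```

```text
(np.int64(125), np.int64(213)) [114 202  23  24 418] [125.  213.4] [0.5792 0.4252 0.038 ]
[0.46674333 0.22858539 0.35810448] [ 1.79953955e+02 -2.00204990e-02  4.73440257e+00] 0.08722136552697993
roll first -0.13 | dx dy dz [ 128.7 -186.4    8.1]
```

View pics/crop9.png

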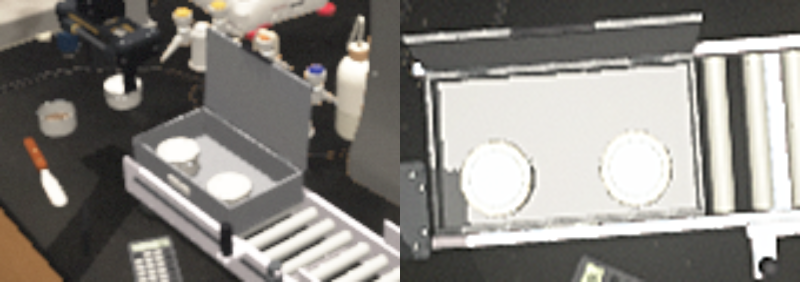

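Both tins stand upright in the crate at crop (497,178) and (636,168), evenly placed along y. The third slot is clear.

Emit:
step_arm(steps=[1, 21.4, -31, 0, 0, 1, 21.4, -31, 0, 0, 1, 21.4, -31, 0, 0, 1, 21.4, -31, 0, 0, 1, 21.4, -31, 0, 0, 1, 21.7, -31.4, 0, 0, 1, 0, 0, 30, 0, 1, 0, 0, 28, 0, 1, 0, 0, 0, 0, 1, 0, 0, 0, 0])

```text
time_s: 24.98
tool_pos: [0.5794, 0.4259, 0.301]
tool_rot: [-180.0, -0.1, 4.8]
force: [0.1, 0.2, -0.1]
grip_width: 0.0871
grasp_force: 0.0
```

Run:
```python
from h import *
o=env.get_obs(); print(o["tool_pos"]); go(.5790,.4252,.19,4.86)
```

```text
[0.5794473  0.42589135 0.30097346]
roll first -0.09 | dx dy dz [ -0.5   0.7 111. ]
```

Emit:
step_arm(steps=[1, 0, 0, 30, 0, 1, 0, 0, 30, 0, 1, 0, 0, 30, 0, 1, 0, 0, 21, 0, 1, 0, 0, 0, 0, 0.5, 0, 0, 0, 0, 0.5, 0, 0, 0, 0, 0.5, 0, 0, 0, 0, 0.5, 0, 0, 0, 0, 0.5, 0, 0, 0, 0])

```text
time_s: 26.22
tool_pos: [0.5789, 0.4266, 0.1898]
tool_rot: [-180.0, -0.1, 4.9]
force: [-1.3, -1.7, 5.0]
grip_width: 0.0622
grasp_force: 22.0
```

Emit:
step_arm(steps=[0.5, 0, 0, -15, 0, 0.5, 0, 0, -30, 0, 0.5, 0, 0, -30, 0, 0.5, 0, 0, -30, 0, 0.5, 0, 0, -30, 0, 0.5, 0, 0, -25, 0, 0.5, -22, 0, 0, 0, 0.5, -22, 0, 0, 0, 0.5, -22, 0, 0, 0, 0.5, 0, 0, 0, 0, 0.5, 0, 0, 0, 0])

```text
time_s: 27.6
tool_pos: [0.5137, 0.4206, 0.3492]
tool_rot: [180.0, -0.1, 4.8]
force: [0.4, 0.5, -0.3]
grip_width: 0.0625
grasp_force: 22.0
```

Run:
```python
from h import *
T=np.load("T.npy"); C=T2w(T,[.024,.1965,0]); o=env.get_obs(); print(o["tool_pos"],o["grip_width"],o["grasp_force"]); go(*C[:2],.35,4.86)
```

```text
[0.51372099 0.42061638 0.34921927] 0.06246312956107432 21.999775373842567
roll first -0.05 | dx dy dz [ 11.  388.3  -0.8]
```

Emit:
step_arm(steps=[0.5, 1, 35.3, 0, 0, 0.5, 1, 35.3, 0, 0, 0.5, 1, 35.3, 0, 0, 0.5, 1, 35.3, 0, 0, 0.5, 1, 35.3, 0, 0, 0.5, 1, 35.3, 0, 0, 0.5, 1, 35.3, 0, 0, 0.5, 1, 35.3, 0, 0, 0.5, 1, 35.3, 0, 0, 0.5, 1, 35.3, 0, 0, 0.5, 1, 35.3, 0, 0, 0.5, 0, 0, 0, 0])

```text
time_s: 29.1
tool_pos: [0.5579, 0.0302, 0.3488]
tool_rot: [179.9, -0.0, 4.4]
force: [0.5, -0.0, -0.9]
grip_width: 0.0623
grasp_force: 22.0
```

Emit:
step_arm(steps=[0.5, 0, 0, 0, 0])

```text
time_s: 29.22
tool_pos: [0.5571, 0.0351, 0.3491]
tool_rot: [-179.9, -0.0, 4.8]
force: [-0.1, 0.3, -0.1]
grip_width: 0.0622
grasp_force: 22.0
```

Run:
```python
from h import *
T=np.load("T.npy"); C=T2w(T,[.024,.1965,0]); o=env.get_obs(); print(o["tool_pos"],o["grip_width"],o["grasp_force"]); go(*C[:2],.257,4.86)
```

```text
[0.557103   0.03508108 0.34905741] 0.06216480008362521 22.000146891223267
roll first -0.02 | dx dy dz [ 0.5  0.5 92.1]
```

Emit:
step_arm(steps=[0.5, 0, 0, 30, 0, 0.5, 0, 0, 25, 0, 0.5, 0, 0, 15, 0, 0.5, 0, 0, 12, 0, 0.5, 0, 0, 6, 0, 0.5, 0, 0, 4, 0, 0.5, 0, 0, 0, 0])

```text
time_s: 30.1
tool_pos: [0.5568, 0.0349, 0.2571]
tool_rot: [180.0, -0.0, 4.9]
force: [0.2, -0.3, -0.1]
grip_width: 0.0621
grasp_force: 22.0
```

Emit:
step_arm(steps=[0.84, 0, 0, 0, 0, 0.84, 0, 0, 0, 0, 0.84, 0, 0, 0, 0, 0.84, 0, 0, -15, 0, 0.84, 0, 0, -30, 0, 0.84, 0, 0, -35, 0, 0.84, 0, 0, -40, 0, 0.5, -20, 0, -40, 0, 0, -20, 0, -30, 0, 0, -20, 0, 0, 0, 0, 0, 0, 0, 0])

```text
time_s: 31.48
tool_pos: [0.4962, 0.0304, 0.4484]
tool_rot: [179.8, -0.1, 4.8]
force: [-0.2, -0.5, -0.1]
grip_width: 0.0411
grasp_force: 0.0
```

Run:
```python
from h import *
o=env.get_obs();print(o["tool_pos"],o["tool_rot"],o["grip_width"])
s=snap("scene","l"); c=snap("top","l")
cr=s["image"][140:260,170:340,::-1]; b=c["image"][185:275,205:340,::-1]
cv2.imwrite("pics/crop10.png",np.hstack([cv2.resize(cr,(400,282)),cv2.resize(b,(400,282),interpolation=cv2.INTER_CUBIC)]))
```

```text
[0.49615274 0.03035901 0.44836017] [ 1.79843389e+02 -1.17313436e-01  4.84263709e+00] 0.04106145416519775
```

View pics/crop10.png

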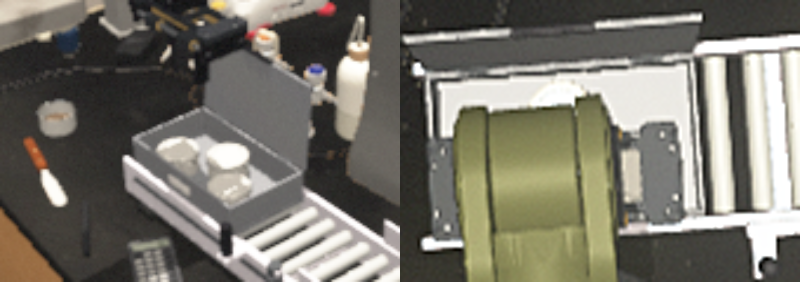

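Run:
```python
from h import *
T=np.load("T.npy"); s=load("l","scene")
for X in((-.027,.1315,.103),(-.027,.2615,.103),(.024,.1965,.103),(.024,.1965,.065)): print(((w2px(s,T2w(T,X))-[170,140]+.5)*[400/170,282/120]).round())
cr=s["image"][170:235,220:290,::-1]; k=load("k","scene")["image"][170:235,220:290,::-1]
cv2.imwrite("pics/crop11.png",cv2.resize(np.hstack([k,cr]),None,fx=5.5,fy=5.5,interpolation=cv2.INTER_CUBIC))
```

```text
[229. 184.]
[178. 148.]
[229. 153.]
[230. 173.]
```

View pics/crop11.png

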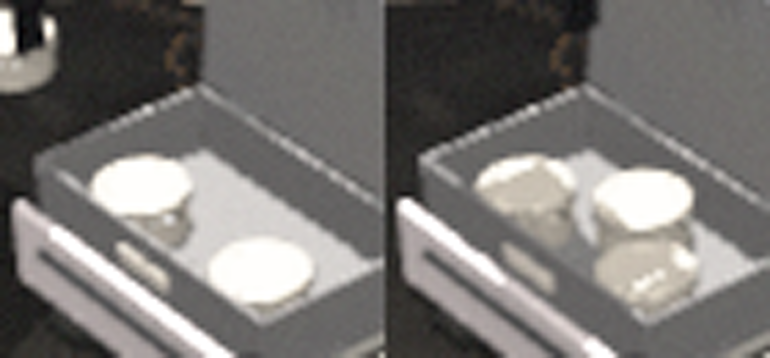

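All three tins stand upright in the crate; the grey tone on two of them is the arm's shadow. Now the lid.

Run:
```python
from h import *
T=np.load("T.npy"); a=T2w(T,[.132,.1965,0])
go(a[0],a[1],.485,4.86)
H=np.array([70.5,115]); prev=None
for ph in [100,90,80,70,60,50,40,30,20,12,6,2,0]:
    f=np.radians(ph); P=H+120*np.array([-np.cos(f),np.sin(f)])+7*np.array([np.sin(f),np.cos(f)])+[11,0]
    if ph==0: print("end",P)
    if prev is not None: print(ph,(P-prev).round(1)*[1,-1])
    else: print("start x,tipz",P)
    prev=P
```

```text
roll first -0.01 | dx dy dz [168.7   0.5 -37.6]
start x,tipz [109.23143559 231.96139312]
90 [-20.7  -3. ]
80 [-20.9   0.6]
70 [-20.5   4.2]
60 [-19.5   7.7]
50 [-17.8  11. ]
40 [-15.7  13.9]
30 [-13.   16.4]
20 [-9.9 18.4]
12 [-5.6 15.8]
6 [-2.7 12.3]
2 [-1.1  8.3]
end [-38.5 122. ]
0 [-0.3  4.2]
```

Emit:
step_arm(steps=[0, 0, 0, -37.6, 0, 0, 24.1, 0, 0, 0, 0, 24.1, 0, 0, 0, 0, 24.1, 0, 0, 0, 0, 24.1, 0, 0, 0, 0, 24.1, 0, 0, 0, 0, 24.1, 0, 0, 0, 0, 24.1, 0.5, 0, 0, 0, 0, 0, 0, 0, 0, 0, 0, 0, 0])

```text
time_s: 32.83
tool_pos: [0.6649, 0.0439, 0.4838]
tool_rot: [-180.0, 0.1, 4.9]
force: [-1.0, -0.2, 0.6]
grip_width: 0.0007
grasp_force: 0.0
```

Run:
```python
from h import *
T=np.load("T.npy"); o=env.get_obs(); print(o["tool_pos"],w2T(T,o["tool_pos"]),o["force"],o["grip_width"]); a=T2w(T,[.130,.1965,0]); go(a[0],a[1],.414)
a=T2w(T,[.109,.1965,0]); go(a[0],a[1],.414)
```

```text
[0.66494868 0.04388752 0.48381124] [0.13172797 0.19665219] [-0.99227298 -0.16162652  0.5796672 ] 0.0007387000851953754
roll first 0.0 | dx dy dz [-1.7  0.2 69.8]
roll first 0.0 | dx dy dz [-22.7   0.1  69.8]
```

Emit:
step_arm(steps=[0, 0, 0, 35, 0, 0, 0, 0, 34.8, 0, 0, -11, 0, 0, 0, 0, -11.7, 0, 0, 0, 0, -10, 0, -1, 0, 0, -10, 0, -1, 0, 0, -10, 0, 0, 0, 0, -10, 0, 1, 0, 0, 0, 0, 0, 0])

```text
time_s: 33.95
tool_pos: [0.6018, 0.0383, 0.4156]
tool_rot: [179.9, 0.0, 4.8]
force: [0.1, 0.3, 0.5]
grip_width: 0.0003
grasp_force: 0.0
```

Emit:
step_arm(steps=[0, -20.5, 0, 4.2, 0, 0, -19.5, 0, 7.7, 0, 0, -17.8, 0, 11, 0, 0, -15.7, 0, 13.9, 0, 0, -13, 0, 16.4, 0, 0, -9.9, 0, 18.4, 0, 0, -5.6, 0, 15.8, 0, 0, -2.7, 0, 12.3, 0, 0, 0, 0, 0, 0])

```text
time_s: 35.08
tool_pos: [0.498, 0.0294, 0.315]
tool_rot: [-180.0, 0.1, 4.9]
force: [-0.0, -1.2, 0.6]
grip_width: 0.0003
grasp_force: 0.0
```

Emit:
step_arm(steps=[0, -8, 0, 3, 0, 0, -8, 0, 3, 0, 0, 0, 0, 3, 0, 0, 0, 0, 2, 0, 0, 0, 0, 0, 0])

```text
time_s: 35.7
tool_pos: [0.4824, 0.028, 0.3049]
tool_rot: [-180.0, -0.0, 4.9]
force: [0.3, 0.9, 0.8]
grip_width: 0.0004
grasp_force: 0.0
```

Run:
```python
from h import *
T=np.load("T.npy"); o=env.get_obs(); print(o["tool_pos"],w2T(T,o["tool_pos"]),o["force"])
```

```text
[0.48238764 0.02804953 0.30491572] [-0.0515185   0.19632972] [0.33820583 0.88196877 0.79657611]
```

Emit:
step_arm(steps=[0, 0, 0, 1, 0, 0, 0, 0, 0.5, 0, 0, 0, 0, 0, 0])

```text
time_s: 36.08
tool_pos: [0.4825, 0.0282, 0.304]
tool_rot: [180.0, -0.0, 4.9]
force: [-1.4, 0.7, 4.2]
grip_width: 0.0004
grasp_force: 2.5
```

Emit:
step_arm(steps=[0, 0, 0, 1, 0, 0, 0, 0, 0, 0, 0, 0, 0, 0, 0])

```text
time_s: 36.45
tool_pos: [0.4826, 0.0283, 0.3039]
tool_rot: [180.0, 0.0, 4.9]
force: [-4.5, 0.2, 11.8]
grip_width: 0.0003
grasp_force: 6.0
```

Emit:
step_arm(steps=[0, 0, 0, -20, 0, 0, 0, 0, -20, 0, 0, 8.5, -30, 0, 0, 0, 8.5, -30, 0, 0, 0, 8.5, -30, 0, 0, 0, 8.5, -30, 0, 0, 0, 8.5, -30, 0, 0, 0, 9, -11, 0, 0, 0, 0, 0, 0, 0, 0, 0, 0, 0, 0])

```text
time_s: 37.7
tool_pos: [0.5202, 0.1915, 0.3422]
tool_rot: [179.9, 0.0, 4.8]
force: [0.9, 0.0, -0.8]
grip_width: 0.0003
grasp_force: 0.0
```

Run:
```python
from h import *
T=np.load("T.npy"); o=env.get_obs(); print(o["tool_pos"],w2T(T,o["tool_pos"]),o["force"]); a=T2w(T,[0,.358,0]); go(a[0],a[1],.272,4.86)
```

```text
[0.52020377 0.19154249 0.3421521 ] [5.83961024e-06 3.56033357e-01] [ 0.87199671  0.04923086 -0.84134557]
roll first -0.09 | dx dy dz [-0.  -2.  70.2]
```

Emit:
step_arm(steps=[0, 0, 0, 30, 0, 0, 0, 0, 25, 0, 0, 0, 0, 15.2, 0, 0, 0, 6, 0, 0, 0, 0, 6, 0, 0, 0, 0, 8, 0, 0, 0, 0, 10, 0, 0, 0, 0, 12, 0, 0, 0, 0, 12, 0, 0, 0, 0, 12, 0, 0, 0, 0, 12, 0, 0])

```text
time_s: 39.08
tool_pos: [0.5269, 0.1143, 0.2725]
tool_rot: [180.0, -0.0, 4.8]
force: [1.0, 2.8, 1.6]
grip_width: 0.0004
grasp_force: 1.4
```

Emit:
step_arm(steps=[0, 0, 14, 0, 0, 0, 0, 14, 0, 0, 0, 0, 14, 0, 0, 0, 0, 14, 0, 0, 0, 0, 14, 0, 0, 0, 0, 14, 0, 0, 0, 0, 14, 0, 0, 0, 0, 14, 0, 0, 0, 0, 14, 0, 0, 0, 0, 14, 0, 0, 0, 0, 14, 0, 0])

```text
time_s: 40.45
tool_pos: [0.5396, -0.0392, 0.2722]
tool_rot: [180.0, 0.0, 4.9]
force: [1.6, 2.4, 0.9]
grip_width: 0.0005
grasp_force: 1.3
```

Run:
```python
from h import *
T=np.load("T.npy"); o=env.get_obs(); print(o["tool_pos"],w2T(T,o["tool_pos"]),o["force"],o["tool_rot"])
```

```text
[ 0.53960001 -0.03920717  0.27220612] [-0.00020669  0.12447003] [1.58076998 2.36716427 0.90519509] [1.79995921e+02 1.71391026e-02 4.85973219e+00]
```

Emit:
step_arm(steps=[0, 0, 12, 0, 0, 0, 0, 12, 0, 0, 0, 0, 12, 0, 0, 0, 0, 12, 0, 0, 0, 0, 12, 0, 0, 0, 0, 12, 0, 0, 0, 0, 12, 0, 0, 0, 0, 10, 0, 0, 0, 0, 8, 0, 0, 0, 0, 6, 0, 0, 0, 0, 4, 0, 0, 0, 0, 4, 0, 0])

```text
time_s: 41.95
tool_pos: [0.5493, -0.154, 0.2722]
tool_rot: [180.0, 0.0, 4.9]
force: [0.1, 2.1, 1.0]
grip_width: 0.0005
grasp_force: 0.7
```

Run:
```python
from h import *
T=np.load("T.npy"); o=env.get_obs(); print(o["tool_pos"],w2T(T,o["tool_pos"]),o["force"],o["tool_rot"])
```

```text
[ 0.54927936 -0.15400944  0.27219148] [-0.00028317  0.00926046] [0.12583453 2.09504358 1.03507967] [1.79996455e+02 3.92612162e-02 4.86752926e+00]
```

Creep on with small rows, watching the force.

Emit:
step_arm(steps=[0, 0, 3, 0, 0, 0, 0, 3, 0, 0, 0, 0, 3, 0, 0, 0, 0, 3, 0, 0, 0, 0, 3, 0, 0, 0, 0, 3, 0, 0, 0, 0, 3, 0, 0, 0, 0, 2, 0, 0, 0, 0, 2, 0, 0, 0, 0, 2, 0, 0, 0, 0, 1, 0, 0])

```text
time_s: 43.32
tool_pos: [0.5518, -0.182, 0.2723]
tool_rot: [180.0, -0.0, 4.8]
force: [0.3, 0.7, -0.2]
grip_width: 0.0007
grasp_force: 0.4
```

Emit:
step_arm(steps=[0, 0, 1, 0, 0, 0, 0, 1, 0, 0, 0, 0, 1, 0, 0, 0, 0, 1, 0, 0])

```text
time_s: 43.82
tool_pos: [0.5522, -0.1858, 0.2723]
tool_rot: [180.0, 0.0, 4.9]
force: [-1.0, 0.5, -0.8]
grip_width: 0.0006
grasp_force: 0.4
```

Emit:
step_arm(steps=[0, 0, 1, 0, 0, 0, 0, 1, 0, 0, 0, 0, 1, 0, 0])

```text
time_s: 44.2
tool_pos: [0.5524, -0.1888, 0.2723]
tool_rot: [180.0, 0.0, 4.9]
force: [-0.0, -0.2, -0.0]
grip_width: 0.0004
grasp_force: 0.4
```

Run:
```python
from h import *
T=np.load("T.npy"); o=env.get_obs(); print(o["tool_pos"],w2T(T,o["tool_pos"]),o["force"],o["tool_rot"])
```

```text
[ 0.5524179  -0.18882073  0.27230151] [-0.0001036  -0.02569156] [-1.25004224e-04 -2.19735338e-01 -1.72930850e-02] [1.79995430e+02 1.98766941e-03 4.85886549e+00]
```

Emit:
step_arm(steps=[0, 0, 1, 0, 0, 0, 0, 1, 0, 0, 0, 0, 1, 0, 0, 0, 0, 1, 0, 0, 0, 0, 0, 0, 0])

```text
time_s: 44.82
tool_pos: [0.5528, -0.1929, 0.2723]
tool_rot: [180.0, -0.0, 4.8]
force: [-0.1, 1.0, -0.4]
grip_width: 0.0004
grasp_force: 0.1
```

Emit:
step_arm(steps=[0, 0, 1, 0, 0, 0, 0, 1, 0, 0, 0, 0, 1, 0, 0, 0, 0, 0, 0, 0])

```text
time_s: 45.32
tool_pos: [0.5531, -0.1959, 0.2724]
tool_rot: [180.0, -0.0, 4.9]
force: [-0.2, 0.4, -0.2]
grip_width: 0.0006
grasp_force: 0.2
```

Emit:
step_arm(steps=[0, 0, 1, 0, 0, 0, 0, 1, 0, 0, 0, 0, 0, 0, 0])

```text
time_s: 45.7
tool_pos: [0.5532, -0.1979, 0.2723]
tool_rot: [180.0, -0.0, 4.8]
force: [0.6, 1.4, 1.1]
grip_width: 0.0005
grasp_force: 0.2
```

Emit:
step_arm(steps=[0, 0, 1, 0, 0, 0, 0, 1, 0, 0, 0, 0, 0, 0, 0])

```text
time_s: 46.08
tool_pos: [0.5534, -0.1999, 0.2723]
tool_rot: [180.0, -0.0, 4.8]
force: [-0.0, 1.5, -0.2]
grip_width: 0.0005
grasp_force: 0.2
```

Emit:
step_arm(steps=[0, 0, 1, 0, 0, 0, 0, 1, 0, 0, 0, 0, 0, 0, 0])

```text
time_s: 46.45
tool_pos: [0.5536, -0.2019, 0.2724]
tool_rot: [180.0, -0.0, 4.8]
force: [-0.3, 0.4, -0.3]
grip_width: 0.0004
grasp_force: 0.2
```

Emit:
step_arm(steps=[0, 0, 1, 0, 0, 0, 0, 1, 0, 0, 0, 0, 0, 0, 0])

```text
time_s: 46.82
tool_pos: [0.5537, -0.2039, 0.2723]
tool_rot: [180.0, -0.0, 4.8]
force: [0.1, 0.5, -0.4]
grip_width: 0.0002
grasp_force: 0.2
```

Emit:
step_arm(steps=[0, 0, 1, 0, 0, 0, 0, 1, 0, 0, 0, 0, 0, 0, 0])

```text
time_s: 47.2
tool_pos: [0.5539, -0.2059, 0.2723]
tool_rot: [180.0, -0.0, 4.8]
force: [1.0, 1.2, -0.5]
grip_width: 0.0004
grasp_force: 0.3
```

Emit:
step_arm(steps=[0, 0, 1, 0, 0, 0, 0, 1, 0, 0, 0, 0, 0, 0, 0])

```text
time_s: 47.58
tool_pos: [0.554, -0.2079, 0.2723]
tool_rot: [180.0, -0.0, 4.8]
force: [0.0, 0.5, 0.6]
grip_width: 0.0001
grasp_force: 0.3
```

Run:
```python
from h import *
T=np.load("T.npy"); c=snap("top","n"); g=cv2.cvtColor(c["image"],cv2.COLOR_RGB2GRAY).astype(np.float32)
for x in(.05,.0,-.05):
    print(x,[(int(y*1000),int(cv2.getRectSubPix(g,(1,1),tuple(map(float,w2px(c,T2w(T,[x,y,.122])))))[0,0])) for y in np.arange(-.26,-.351,-.003)])
```

```text
0.05 [(-260, 217), (-263, 217), (-266, 217), (-269, 214), (-272, 217), (-275, 216), (-278, 216), (-281, 217), (-284, 216), (-287, 216), (-290, 215), (-293, 215), (-296, 215), (-299, 219), (-302, 213), (-305, 68), (-308, 43), (-311, 97), (-314, 206), (-317, 255), (-320, 232), (-323, 175), (-326, 156), (-329, 159), (-332, 158), (-335, 162), (-338, 157), (-341, 155), (-344, 157), (-347, 160), (-350, 164)]
0.0 [(-260, 218), (-263, 217), (-266, 217), (-269, 218), (-272, 217), (-275, 217), (-278, 217), (-281, 216), (-284, 216), (-287, 217), (-290, 217), (-293, 216), (-296, 217), (-299, 221), (-302, 226), (-305, 77), (-308, 46), (-311, 95), (-314, 191), (-317, 255), (-320, 228), (-323, 144), (-326, 169), (-329, 170), (-332, 170), (-335, 169), (-338, 169), (-341, 171), (-344, 172), (-347, 172), (-350, 173)]
-0.05 [(-260, 218), (-263, 217), (-266, 216), (-269, 218), (-272, 218), (-275, 218), (-278, 217), (-281, 217), (-284, 215), (-287, 216), (-290, 216), (-293, 216), (-296, 216), (-299, 218), (-302, 220), (-305, 127), (-308, 43), (-311, 99), (-314, 195), (-317, 249), (-320, 255), (-323, 156), (-326, 169), (-329, 171), (-332, 169), (-335, 168), (-338, 166), (-341, 163), (-344, 164), (-347, 166), (-350, 167)]
```

Emit:
step_arm(steps=[0, 0, 1, 0, 0, 0, 0, 1, 0, 0, 0, 0, 0, 0, 0])

```text
time_s: 48.0
tool_pos: [0.5542, -0.2098, 0.2723]
tool_rot: [180.0, 0.0, 4.8]
force: [0.0, 0.7, -0.1]
grip_width: 0.0004
grasp_force: 0.3
```

Emit:
step_arm(steps=[0, 0, 1, 0, 0, 0, 0, 1, 0, 0, 0, 0, 0, 0, 0])

```text
time_s: 48.38
tool_pos: [0.5543, -0.2119, 0.2723]
tool_rot: [180.0, -0.0, 4.8]
force: [0.6, 0.4, 0.6]
grip_width: 0.0005
grasp_force: 0.2
```

Emit:
step_arm(steps=[0, 0, 1, 0, 0, 0, 0, 1, 0, 0, 0, 0, 0, 0, 0])

```text
time_s: 48.75
tool_pos: [0.5545, -0.2129, 0.2722]
tool_rot: [-179.9, 0.0, 4.9]
force: [-0.6, 4.6, 1.7]
grip_width: 0.0006
grasp_force: 2.0
```

Emit:
step_arm(steps=[0, 0, 1, 0, 0, 0, 0, 0, 0, 0])

```text
time_s: 49.0
tool_pos: [0.5546, -0.2132, 0.2722]
tool_rot: [-179.9, 0.0, 4.9]
force: [-1.6, 6.4, 1.3]
grip_width: 0.0002
grasp_force: 3.1
```

Contact at the stop with about 6 N, so the crate is home. I'll back off, rise and turn for the gate.

Emit:
step_arm(steps=[0, 0, -6, 0, 0, 0, 0, -15, 0, 0, 0, 0, -15, -10, 0, 0, 0, 0, -50, 0, 0, 0, 0, -50, 0, 0.5, 0, -30, 0, -10.5, 0.5, 0, 0, 0, -10.5, 0.5, 0, 0, 0, -10.5, 0.5, 0, 0, 0, -10.5, 0.5, 0, 0, 0, -10.5, 0.5, 0, 0, 0, -10.5, 0.5, 0, 0, 0, -10.5])

```text
time_s: 50.5
tool_pos: [0.549, -0.1477, 0.3831]
tool_rot: [180.0, 0.1, 78.8]
force: [0.6, 0.5, -0.1]
grip_width: 0.043
grasp_force: 0.0
```

Emit:
step_arm(steps=[0.5, 0, 0, 0, -10.5, 0.5, 0, 0, 0, -10.5, 0.5, 0, 0, 0, -10.5, 0.5, 0, 0, 0, -10.6, 0.5, 0, 0, 0, 0])

```text
time_s: 51.12
tool_pos: [0.549, -0.1481, 0.3828]
tool_rot: [180.0, 0.0, 120.4]
force: [0.4, 0.3, -1.0]
grip_width: 0.0434
grasp_force: 0.0
```

Run:
```python
from h import *
T=np.load("T.npy"); o=env.get_obs(); print(o["tool_pos"],o["tool_rot"],o["grip_width"],o["qpos"][6])
s=snap("scene","p"); c=snap("top","p")
def blob(c,X,r):
    u,v=w2px(c,X); g=cv2.cvtColor(c["image"],cv2.COLOR_RGB2GRAY); print("at",u,v)
    return g
pr=T2w(T,[-.1193,.0194,.142]); 
for im in(c,s): print("pred px",w2px(im,pr))
u,v=np.round(w2px(c,pr)).astype(int); a=c["image"][v-35:v+25,u-40:u+70,::-1]
u2,v2=np.round(w2px(s,pr)).astype(int); b=s["image"][v2-35:v2+25,u2-40:u2+70,::-1]
print((u,v),(u2,v2)); cv2.imwrite("pics/crop12.png",cv2.resize(np.vstack([a,b]),None,fx=5,fy=5,interpolation=cv2.INTER_CUBIC))
```

```text
[ 0.54901738 -0.1481238   0.38278281] [1.79988543e+02 3.16601330e-02 1.20391939e+02] 0.04337878468389253 26.808818478230023
pred px [328.97044682 270.11097528]
pred px [265.25981776 234.00345542]
(np.int64(329), np.int64(270)) (np.int64(265), np.int64(234))
```

View pics/crop12.png

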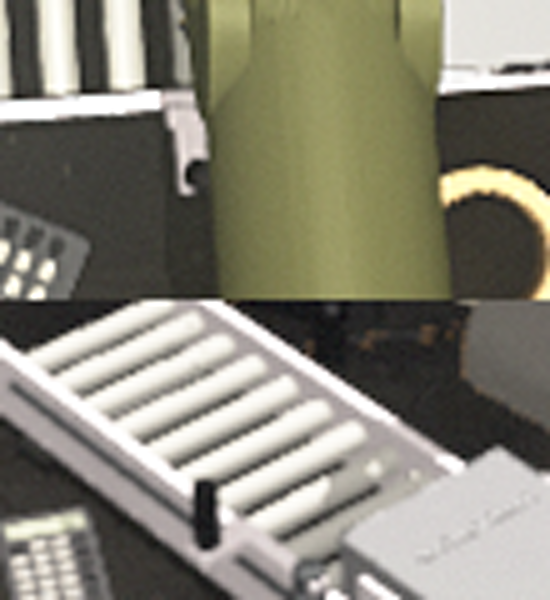

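The knob is where I expected it, and the crate is shut and in the bay with its lid flat. Next I compute the gate swing.

```bash
cat > gate.py <<'E'
from h import *
T=np.load("T.npy"); piv=np.array([-.089,-.048]); r=.072
def K(th): return T2w(T,[*(piv+r*np.array([np.cos(np.radians(th)),np.sin(np.radians(th))])),0])[:2]
def rows(p,yaw,ths):
    for th in ths:
        q=K(th); d=(q-p)*1000; a=np.radians(yaw); ny=th+4.86; 
        print(th,np.round([d[0]*np.cos(a)+d[1]*np.sin(a),d[0]*np.sin(a)-d[1]*np.cos(a)],1),"roll",round(yaw-ny,1)); p=q; yaw=ny
E
python3 - <<'E'
from gate import *
k=K(115.6); print(k); go(k[0],k[1],.286)
rows(k,120.46,np.arange(108,25,-8))
E
```

```text
[ 0.42923311 -0.15651205]
roll first 0.0 | dx dy dz [  53.4 -107.5   96.7]
108 [-0.6  9.5] roll 7.6
100 [-0.7 10. ] roll 8.0
92 [-0.7 10. ] roll 8.0
84 [-0.7 10. ] roll 8.0
76 [-0.7 10. ] roll 8.0
68 [-0.7 10. ] roll 8.0
60 [-0.7 10. ] roll 8.0
52 [-0.7 10. ] roll 8.0
44 [-0.7 10. ] roll 8.0
36 [-0.7 10. ] roll 8.0
28 [-0.7 10. ] roll 8.0
```

Emit:
step_arm(steps=[0.5, 13.3, -26.9, 0, 0, 0.5, 13.3, -26.9, 0, 0, 0.5, 13.3, -26.9, 0, 0, 0.5, 13.5, -26.8, 0, 0, 0.5, 0, 0, 0, 0, 0.5, 0, 0, 30, 0, 0.5, 0, 0, 30, 0, 0.5, 0, 0, 20, 0, 0.5, 0, 0, 0, 0])

```text
time_s: 52.35
tool_pos: [0.4296, -0.1566, 0.3009]
tool_rot: [179.8, -0.4, 120.5]
force: [-0.1, 0.0, 0.6]
grip_width: 0.0433
grasp_force: 0.0
```

Run:
```python
from gate import *
o=env.get_obs(); print(o["tool_pos"],o["tool_rot"],o["force"]); k=K(115.6); go(k[0],k[1],.286)
```

```text
[ 0.42955234 -0.15662251  0.30092779] [179.807092    -0.36904726 120.52710296] [-0.05002407  0.0284514   0.59632215]
roll first 0.0 | dx dy dz [ 0.3 -0.2 14.9]
```

Emit:
step_arm(steps=[0.5, 0, 0, 15, 0, 0, 0, 0, 0, 0, 0, 0, 0, 0, 0, 0, 0, 0, 0, 0, 0, 0, 0, 0, 0, 0, 0, 0, 0, 0], grip_force=6)

```text
time_s: 53.1
tool_pos: [0.4296, -0.1575, 0.2879]
tool_rot: [-180.0, 0.1, 120.4]
force: [0.2, 0.5, 4.2]
grip_width: 0.0179
grasp_force: 6.0
```

Emit:
step_arm(steps=[0, -0.6, 9.5, 0, 7.6, 0, -0.7, 10, 0, 8, 0, -0.7, 10, 0, 8, 0, -0.7, 10, 0, 8, 0, -0.7, 10, 0, 8])

```text
time_s: 53.72
tool_pos: [0.4776, -0.1488, 0.2878]
tool_rot: [180.0, 0.1, 80.6]
force: [-1.3, -1.4, 4.6]
grip_width: 0.018
grasp_force: 6.0
```

Tracking well, so I continue.

Emit:
step_arm(steps=[0, -0.7, 10, 0, 8, 0, -0.7, 10, 0, 8, 0, -0.7, 10, 0, 8, 0, -0.7, 10, 0, 8, 0, -0.7, 10, 0, 8, 0, -0.7, 10, 0, 8, 0, 0, 0, 0, 0])

```text
time_s: 54.6
tool_pos: [0.5262, -0.1813, 0.2878]
tool_rot: [179.9, 0.0, 32.9]
force: [-2.2, -1.9, 5.2]
grip_width: 0.0177
grasp_force: 6.0
```

Run:
```python
from gate import *
o=env.get_obs(); print(o["tool_pos"],o["tool_rot"],o["force"],o["grip_width"]); q=w2T(T,o["tool_pos"]); d=q-piv; print(q,np.hypot(*d),np.degrees(np.arctan2(d[1],d[0]))); rows(o["tool_pos"][:2],o["tool_rot"][2],[26,24])
```

```text
[ 0.52619791 -0.18128979  0.28778392] [1.79946250e+02 3.63956149e-02 3.28589489e+01] [-2.21094905 -1.86246005  5.15081636] 0.01767301820303205
[-0.02559172 -0.01596745] 0.07104008515092475 26.80196071973402
26 [0.9 1. ] roll 2.0
24 [-0.   2.5] roll 2.0
```

Emit:
step_arm(steps=[0, 0, 1.5, 0, 0, 0, 0, 1, 0, 0, 0, 0, 0, 0, 0])

```text
time_s: 54.98
tool_pos: [0.5271, -0.1824, 0.2877]
tool_rot: [180.0, 0.1, 33.0]
force: [-2.7, -1.2, 5.7]
grip_width: 0.0176
grasp_force: 6.0
```

Emit:
step_arm(steps=[0.38, 0, 0, 0, 0, 0.38, 0, 0, 0, 0, 0.38, 0, 0, -20, 0, 0.38, 0, 0, -40, 0, 0.38, 0, 0, -50, 0, 0.38, 0, -35, 0, 0, 0.38, 0, -40, 0, 0, 0.38, 0, -40, 0, 0, 0.38, 0, -40, 0, 0, 0.38, 0, -40, 0, 0, 0.38, 0, 0, 0, 0, 0.38, 0, 0, 0, 0])

```text
time_s: 56.48
tool_pos: [0.4219, -0.0184, 0.3981]
tool_rot: [179.9, -0.0, 32.9]
force: [-0.1, -0.8, -1.0]
grip_width: 0.0331
grasp_force: 0.0
```

Run:
```python
from gate import *
o=env.get_obs(); print(o["tool_pos"],o["force"],o["grip_width"])
c=snap("top","q"); s=snap("scene","q")
k=T2w(T,[-.0245,-.0165,.142]); u,v=np.round(w2px(c,k)).astype(int)
g=cv2.cvtColor(c["image"],cv2.COLOR_RGB2GRAY); w=g[v-6:v+7,u-8:u+9]; print(u,v); print(w)
G=g.astype(np.float32)
for x in(.05,0): 
    f=lambda y:int(G[tuple(np.round(w2px(c,T2w(T,[x,y,.122]))[::-1]).astype(int))])
    print([(int(y*1000),f(y)) for y in np.arange(-.03,-.09,-.003)],[(int(y*1000),f(y)) for y in np.arange(-.295,-.325,-.003)])
```

```text
[ 0.4219301  -0.01844874  0.39812027] [-0.12934042 -0.78902183 -0.99095412] 0.03306709055673776
340 234
[[255 255 255 163 182 231 247 252 242 229 194  47  26  58 199 255 255]
 [255 255 251 171 176 223 226 232 245 252 253 235 243 244 255 255 255]
 [255 248 255 254 169 143 110  98 180 243 255 255 255 255 255 255 255]
 [246 202 255 254 121  40  58  65  47  88 243 255 255 255 255 254 255]
 [187 186 255  47  38  72  91  93  76  51 181 255 255 254 254 254 254]
 [246 163 234  24  51  82 103 102  89  47 167 255 255 254 254 254 254]
 [255 172 254  18  46  70  95  95  70  65 202 255 255 255 255 254 254]
 [255 180 255 172  32  48  60  60  68 177 255 255 255 255 255 255 255]
 [255 190 255 254 103 107  87 138 230 252 255 255 255 255 254 255 255]
 [255 197 236 219 149 134 122 198 255 250 235 197 119 100 146 255 255]
 [255 247 245 240 148 164 182 197 253 237 223 186  34  29 130 255 255]
 [255 255 255 255 167 201 233 234 250 238 229 194  45  32 120 255 255]
 [255 255 255 255 170 187 233 250 249 238 231 200  60  41 102 250 255]]
[(-30, 50), (-33, 62), (-36, 61), (-39, 58), (-42, 60), (-45, 128), (-48, 208), (-51, 223), (-54, 88), (-57, 68), (-60, 106), (-63, 237), (-66, 228), (-69, 227), (-72, 227), (-75, 226), (-78, 226), (-81, 225), (-84, 226), (-87, 226)] [(-295, 212), (-298, 213), (-301, 212), (-304, 219), (-307, 215), (-310, 48), (-313, 174), (-316, 255), (-319, 255), (-322, 207), (-325, 148)]
[(-30, 45), (-33, 62), (-36, 68), (-39, 60), (-42, 51), (-45, 93), (-48, 225), (-51, 112), (-54, 76), (-57, 76), (-60, 141), (-63, 251), (-66, 230), (-69, 228), (-72, 227), (-75, 226), (-78, 227), (-81, 228), (-84, 228), (-87, 228)] [(-295, 212), (-298, 213), (-301, 212), (-304, 211), (-307, 223), (-310, 76), (-313, 184), (-316, 255), (-319, 255), (-322, 131), (-325, 168)]
```

Run:
```python
from gate import *
c=load("q","top"); k=w2T(T,px2w(c,338.3,233.3,.142)); print(k)
for pv in([-.0875,-.0465],[-.089,-.048],[-.0875,-.050]):
    d=k-np.array(pv); print(np.hypot(*d),np.radians(np.degrees(np.arctan2(d[1],d[0]))-26.2))
G=cv2.cvtColor(c["image"].astype(np.uint8),cv2.COLOR_RGB2GRAY)
for x in np.arange(-.075,.0,.008):
    print(int(x*1000),"".join("%4d"%G[tuple(np.round(w2px(c,T2w(T,[x,y,.09]))[::-1]).astype(int))] for y in np.arange(-.02,-.075,-.003)))
```

```text
[-0.02330386 -0.01306196]
0.07238264535099284 0.022930019665263254
0.07440866818170416 0.03149641486625647
0.07406459099571208 0.06485367322245636
-75  250 254 255 255 255 255 160 225 255 254 255 255 221 255 255 255 253 251 252
-67  255 251 241 227 176  32  32 144 255 255 255 255 127  63  66 138 250 232 229
-59  252 242 234 209 131  35  38 169 255 255 255 255  76  71  89 180 245 231 229
-51  244 250 233 209  88  39  63 216 255 255 255 255 177  65  74 209 237 230 228
-43  247 248 239 231 200  41 102 250 255 255 255 255  78  72  70 115 241 231 229
-35  197 253 237 223 186 119 100 146 255 255 255 255 124  69  75 140 247 231 228
-27   60  68 177 255 255 255 255 255 254 254 255 239  74  73  83 161 249 230 228
-19   91  76  51 181 255 255 254 254 254 255 255 255 191  60  93 188 239 230 230
-11  226 232 245 252 235 243 244 255 255 255 255 255 121  70  73 106 219 230 228
-3  243 246 238 229 200  54  59  50  27  78 187 215  99  75  73 131 248 231 229
```

```bash
python3 -c "
from cell import env
print(env.sign_off())"
```

```text
the job is handed in; nothing more can be done
None
```

I've handed in the job, though sign-off returned no verdict: all three lidded tins stand in the shut crate, the crate is home at the stop (about 6 N at contact), and the gate measures about 0.02 to 0.06 rad, under the 0.10 limit.

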